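# Press a dowel pin home with the locking clamp

### The arm

A 7-joint arm with a two-finger parallel gripper is mounted at the origin on a cart in front of the work surface, level with it; the furniture and walls round the work are solid. World frame = base frame: x ahead of the robot, y to its left, z up, the work surface at z = 0. Lengths are in m, angles in rad, forces in N, time in s.
With the tool pointing down it reaches from about 0.35 to 0.9 m from the base axis. Payload 7.2 kg.
Tool frame: the origin (TCP) lies midway between the tips of the shut fingers; the grasp point (between the pads) lies 19 mm behind it; z points along the fingers, y is the line along which they close (so a half turn about z gives the same grasp; the last joint's range is limited). The gripper opens to 85 mm and grips with 20 to 120 N. Pads are 22 mm wide; open, the fingers measure 114 mm over their backs; the gripper's body (76 mm by 85 mm) begins 54 mm behind the grasp point. The pads swing forward as they close: fully open they stand 13 mm farther back than shut.
Start: joints at [-1.397, 0.411, -0.013, 1.596, 0.006, 1.134, -0.082], TCP at [0.15, 0.607, 0.231] pointing down, gripper open.
Joint ranges: [-2.95, 2.95], [-0.29, 1.99], [-1.47, 1.44], [0.14, 2.54], [-1.03, 4.17], [0.13, 1.85], [-2.86, 2.86]. Speed limits (rad/s): [2.39, 2.39, 3.01, 3.01, 3.14, 3.14, 3.14].

### API

Orientations are given as a unit quaternion [w, x, y, z].
In Python, from station import get_obs, capture, hand_in gives the robot as it stands. The module is installed in compiled form; this text tells all that it offers.
- The arm moves only by the tool move_arm, never from a script. Its argument "increments" is one flat list of numbers, 5 for each row, row after row: the finger opening in m, from 0 to 0.0854, then the shift along the tool's x, y, z in m, then the turn about the tool's z in rad. In form: [jaw, x, y, z, turn, jaw, x, y, z, turn, ...]. A call has 1 to 8 rows; each row is the pose to reach, as a shift and turn from the pose commanded when the call began, along the tool's axes at that moment; what a row does not reach only later rows make up. A row lasts 1/12 s, in which the tool goes at most 41.7 mm and 7.16 degrees, less where a joint would pass 70% of its speed; a pose out of reach is approached as far as the arm can. A call with a gripper value outside its range is refused whole. The fingers move at their own pace and stop on an object; "force" is the grip in N (left out, the last holds). Time passes only in rows, so rows that repeat a pose let the fingers close. It gives the time, the measured TCP pose, the force, the opening and the grip force at its end, in the units of the state.
- get_obs(): the state, without advancing time (a new reading comes with each control period).
- capture(name): name is "side" or "top" or "wrist"; returns a dict with "pixels" (480x640x3 uint8, red, green, blue), "range_z" (480x640 float32, m along the optical axis (not along the pixel's ray), 0 where there is no reading), "camera_matrix" (3x3 intrinsics, pixels), "k1" (the pictures are not rectified: a ray, as slopes to the right and down, at radius r is drawn at 1 + k1 r^2 times it, then the intrinsics apply), "world_to_cam" (4x4, takes a point from world to camera coordinates). Camera axes: x right, y down, z forward; pixel columns grow to the right and rows downward; lengths in m; the calibration is good to about 2 mm. A picture is of the moment at which its call begins.
- hand_in(): hands the job in; it is judged then, once.
The state is a dict: "clock": time; "qpos": joint angles; "joint_velocities": joint speeds; "tau": joint torques, N m; "tcp_pos": TCP position; "ee_rot": TCP orientation; "contact_force": force on the tool from outside, world axes, zero at the start; "ft_torque": the same for the moment, N m; "opening": finger opening in m; "grasp_force": force on a finger pad.
Only numpy, scipy, OpenCV 4.12 (cv2) and the standard library are available. Lean on these libraries where they do the work, as an engineer would, in place of code of your own. Each camera call takes 0.05 s, during which the arm holds its last target. There are 200 camera calls.

### The job

Lay the aluminium block in the locking clamp's nest, pin end first and pushed up against the end stop, so that the pin stands under the jaw pad. Push the clamp handle down until it snaps over centre and stays locked by itself with your hand off it, which presses the pin flush; feel for the stop and do not force the handle past it. Then press the small release lever right down and let it go, so that the clamp springs fully open again, and leave the block lying in the nest with the other things undisturbed; push the pin only with the clamp.

Things in the scene. Friction and masses are not known exactly. Their poses are not given: they have to be found in the camera images.
- clamp: Fixed steel toggle clamp, base plate 60 x 150 x 10 mm. Origin on the bench straight below the pin's place; z up; the jaw points to +y, the nest's open end; the handle lies to -y. The open jaw still hangs over the nest out to y = +12 mm: set the block down short of it (pin at y = +36 mm) and slide it in along -y; past y = +40 mm all is free above.
- nest (a point): Point on the anvil top, 12 mm over the bench, where the pin stands when the block touches the end stop; axes as clamp. The anvil is 46 mm wide for y -12 to +33 mm, then a 20 mm tongue to y = +87. End stop face at y = -12, 25 mm over the bench. Side rails 34 mm apart, 11 mm high, y -14 to +34, guide the 30 mm block.
- block: Loose plain aluminium block, 30 x 115 x 24 mm (x, y, z), about 0.2 kg, lying flat. Origin at the centre of its underside, y along its length; the end with the pin is -y. Good to grip across its 30 mm width, 75 mm from the pin (block y = +29.5 mm), so the gripper stays clear of the jaw.
- pin: Steel dowel pin, 11 mm diameter, in the block at block y = -45.5 mm (12 mm from the end). It stands 6 mm proud at the start and slides in until flush; it needs about 25 N to move, which only the clamp should give. Origin at the centre of its top face.
- pin_top (a point): Centre of the pin's top face. Its z in the block's frame is 30 mm at the start, 24 mm when flush.
- jaw: The clamp's upper jaw, a steel arm with a sprung rubber-faced pad (18 mm) at its end. A roller on the handle's hub pushes it down; a spring lifts it. Origin on its pivot, at clamp y = -105 mm, 50 mm above the bench.
- pad_face (a point): Centre of the underside of the jaw's pad. Open it is about 53 mm above the bench; shut on the block, 36 mm (the block's top).
- handle: Steel bar with black rubber sleeve (24 mm thick, 95 to 165 mm out), along its own -y from its origin: the pivot, at clamp x 0, y -70 mm, 99.5 mm over the bench. Starts 0.6 to 1.25 rad above level over clamp -y and stays where it is left while open; push it down in the clamp's y-z plane. Above 40 N from the fingers damages the clamp.
- handle_grip (a point): Where to push: top of the sleeve, 130 mm from the pivot, 12 mm off the bar's axis. With the block in, resistance is 4 to 10 N, then fades to nothing at centre; the handle snaps 0.12 rad on to a stop, springy for 6 mm then hard, and stays. Stop: somewhere from 0.05 rad above to 0.5 rad below level, set by a hand screw and not measured, so feel for it.
- lever_tab (a point): Top centre of the release lever's press tab, steel, 26 x 24 mm, on a cranked lever beside the handle's pivot, 38 mm to the clamp's -x side of it. It turns with the handle; when locked it is level and above the pivot's height, to be pressed straight down; free space below it and on its -x side.
- release_lever (a joint): Turn of the release lever on the hub, rad: 0 at rest, 0.6 fully pressed; the tab goes down about 45 mm per rad. Spring return. With the clamp locked it takes 5 to 20 N, and past about 0.2 rad the handle goes back over centre and is pushed up; press right down (0.55), then let the tab go and the jaw springs open.
- strip: Bystander: grey printed strip, 20 x 70 x 10 mm, loose. Origin at the centre of its underside.
- knob_part: Bystander: orange printed star knob, 44 mm wide, 28 mm high, loose. Origin at the centre of its underside.
- wick: Bystander: small blue and white spool, 50 mm diameter, 12 mm high, loose. Origin at the centre of its underside.
- bracket: Bystander: grey printed L bracket, 32 x 60 x 46 mm, loose. Origin at the centre of its underside.
There are look-alikes about, which are no part of the job. Of the things that look like the block, take the one that is farthest to the robot's left at the start.

How it is judged:
By the outcome, as a careful person would: the job done as asked, in the order asked, and still so for the second after the job is handed in, with the robot touching nothing.
It also fails if it takes over 67 s, if anything falls off the work surface, if the arm or the gripper's body presses on something with over 40 N, if the wrist force passes 120 N, or if a joint passes its speed limit or range.

## Working session

There is one attempt and no reset: what is moved stays moved. The work goes in short steps, Python scripts to look and compute and a tool call to move; the robot and the scene stay as the last step left them, time stands still between calls to the robot, and variables do not carry over. Pictures are saved under pics/ and viewed, at most 10 in all, crops included, and the job is handed in when it is done.

Besides the shell and the picture viewer there is one more tool, called by a JSON object that holds its "api" and its "payload", one argument or row to a line. move_arm: Moves the arm, as the interface text tells. Its arguments: {"type":"object","properties":{"increments":{"type":"array","items":{"type":"number"}},"force":{"type":"number"}},"required":["increments"]}

```bash
mkdir -p pics; cat > h.py <<'E'
import numpy as np, cv2
from station import get_obs, capture
def save(c,n): cv2.imwrite('pics/'+n,cv2.cvtColor(c['pixels'],cv2.COLOR_RGB2BGR))
def pts(c):
    K=c['camera_matrix'];v,u=np.mgrid[0:480,0:640].astype(float)
    return unproj(c,u.ravel(),v.ravel(),c['range_z'].ravel()).reshape(480,640,3)
def slopes(c,u,v):
    K=c['camera_matrix'];x=(np.asarray(u,float)-K[0,2])/K[0,0];y=(np.asarray(v,float)-K[1,2])/K[1,1]
    a,b=x.copy(),y.copy()
    for _ in range(8):
        f=1+c['k1']*(a*a+b*b);a=x/f;b=y/f
    return a,b
def unproj(c,u,v,z):
    a,b=slopes(c,u,v);P=np.stack([a*z,b*z,z],-1);T=c['world_to_cam']
    return (P-T[:3,3])@T[:3,:3]
def onplane(c,u,v,h):
    a,b=slopes(c,u,v);T=c['world_to_cam'];R=T[:3,:3];o=-R.T@T[:3,3]
    d=np.stack([a,b,np.ones_like(a)],-1)@R
    return o+d*((h-o[2])/d[...,2])[...,None]
E
python3 - <<'E'
from h import *
import pickle
o=get_obs();print({k:np.round(v,3) for k,v in o.items()})
for n in ['top','side','wrist']:
    c=capture(n);save(c,n+'0.png');pickle.dump(c,open(n+'0.pkl','wb'))
    T=c['world_to_cam'];print(n,np.round(-T[:3,:3].T@T[:3,3],3),c['k1'])
E
```

```text
{'clock': np.float64(0.0), 'qpos': array([-1.397,  0.412, -0.013,  1.597,  0.006,  1.134, -0.082]), 'joint_velocities': array([ 0.001, -0.   ,  0.   , -0.001, -0.003, -0.   , -0.001]), 'tau': array([-2.0000e-03, -6.0063e+01,  6.8100e-01, -2.9942e+01,  1.4000e-02,
        1.1000e-02, -0.0000e+00]), 'tcp_pos': array([0.15 , 0.606, 0.23 ]), 'ee_rot': array([-0.   ,  0.121,  0.993, -0.001]), 'contact_force': array([ 0.273,  0.372, -0.55 ]), 'ft_torque': array([-0.009,  0.04 , -0.041]), 'grasp_force': np.float64(0.0), 'opening': np.float64(0.085)}
top [0.316 0.08  1.18 ] 0.026992076337460508
side [ 0.003 -0.624  0.584] 0.030155969443993413
wrist [0.086 0.624 0.373] -0.0717149985072383
```

View pics/top0.png

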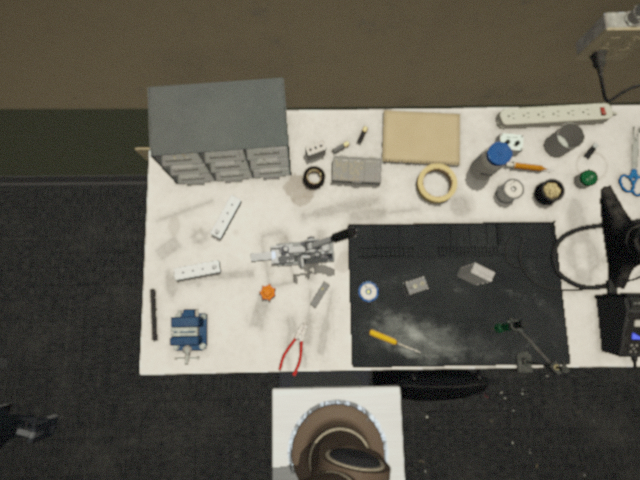

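View pics/side0.png

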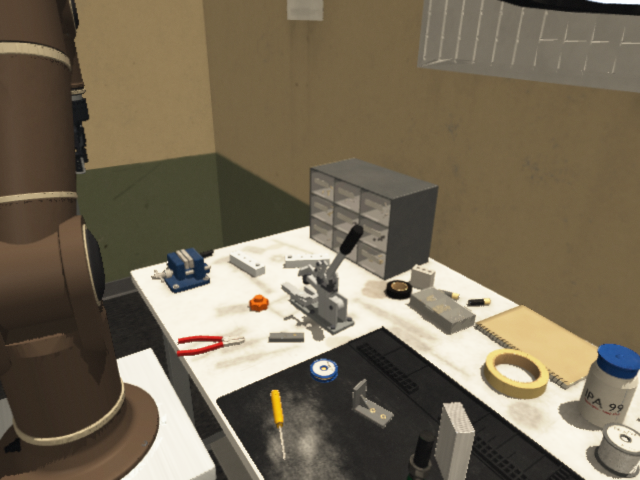

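The top view shows the clamp at about (300,255) with its handle toward (345,235). There are two block-like bars, at (198,270), the leftmost, and (227,218). The knob is at (268,292), the strip at (320,294) and the wick at (368,291).

```bash
python3 - <<'E'
from h import *
import pickle
t=pickle.load(open('top0.pkl','rb'));s=pickle.load(open('side0.pkl','rb'))
P=pts(t);g=t['pixels']
def crop(c,u0,u1,v0,v1,k): return cv2.resize(cv2.cvtColor(c['pixels'][v0:v1,u0:u1],cv2.COLOR_RGB2BGR),None,fx=k,fy=k,interpolation=cv2.INTER_CUBIC)
a=crop(t,150,370,180,340,3.6);b=crop(s,215,375,215,345,3)
cv2.imwrite('pics/crop1.png',a[:590]);cv2.imwrite('pics/crop2.png',crop(s,215,375,215,335,5))
for n,(u,v) in dict(blkA=(198,270),blkB=(227,218),knob=(268,292),strip=(320,294),wick=(368,291),clamp=(300,255),grip=(343,236)).items(): print(n,np.round(P[v,u],3))
z=P[...,2]
for n,(u0,u1,v0,v1) in dict(A=(165,232,252,290),B=(205,248,190,245)).items():
    m=np.zeros(z.shape,np.uint8);m[v0:v1,u0:u1]=(z[v0:v1,u0:u1]>.017)&(z[v0:v1,u0:u1]<.04)
    q=P[m>0][:,:2];r=cv2.minAreaRect(q.astype(np.float32));print(n,len(q),r,np.median(z[m>0]))
E
```

```text
blkA [0.448 0.346 0.02 ]
blkB [0.582 0.273 0.024]
knob [0.389 0.167 0.026]
strip [0.382 0.035 0.007]
wick [ 0.388 -0.089  0.011]
clamp [0.484 0.085 0.008]
grip [ 0.492 -0.009  0.228]
A 537 ((0.44826021790504456, 0.3489084243774414), (0.03081536665558815, 0.11514035612344742), 10.19632339477539) 0.02319949539666806
B 512 ((0.5867927074432373, 0.2768113613128662), (0.0323077067732811, 0.11553720384836197), 62.4235725402832) 0.02317322546024108
```

View pics/crop1.png

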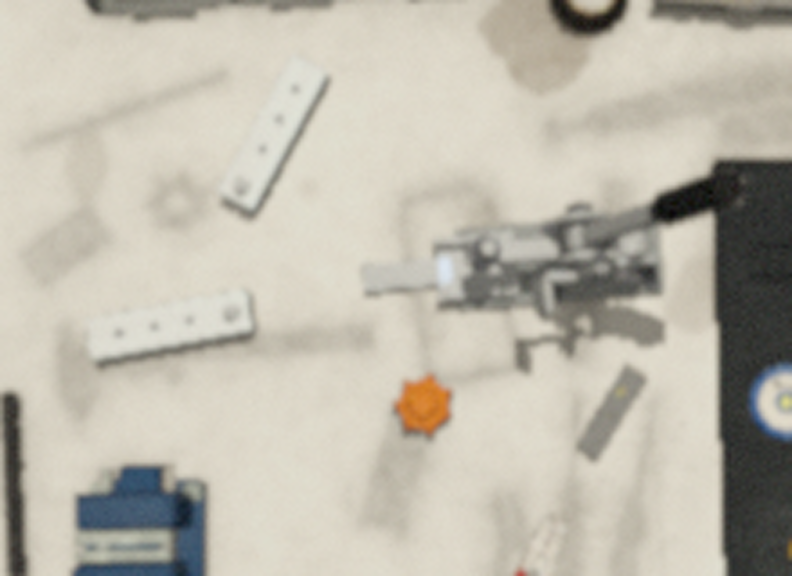

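View pics/crop2.png

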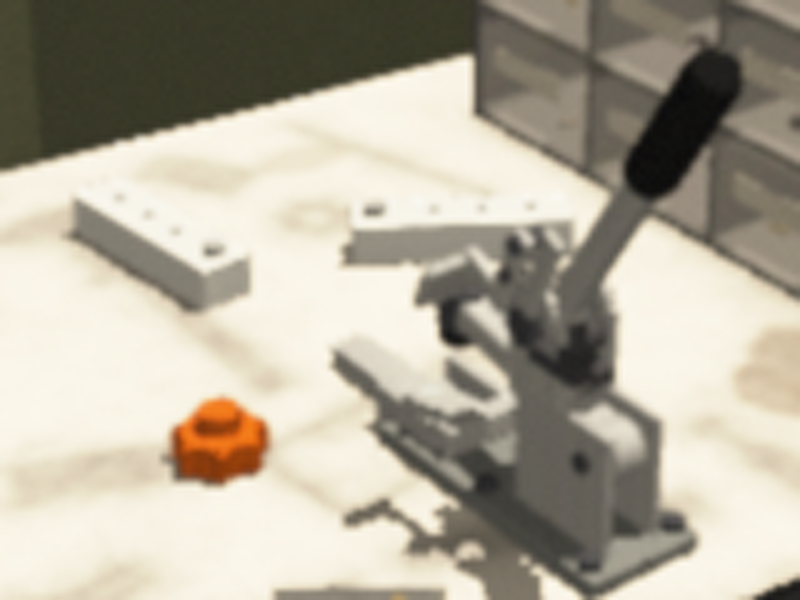

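The close-ups show block A with its large pin hole at its right end (crop 232,313) and the decoy B behind it. The clamp's tongue points left at crop (365-440, 277). The handle is raised to the right and the release lever is on the near side.

```bash
cat >> h.py <<'E'
def clampest(c,near=None):
    P=pts(c);z=P[...,2];g=c['pixels'].astype(int)
    x,y=P[...,0],P[...,1]
    return P,z,g
E
python3 - <<'E'
from h import *
import pickle
t=pickle.load(open('top0.pkl','rb'));P=pts(t);z=P[...,2];g=t['pixels'].astype(int).sum(2)
m=(z>.12)&(g<150)&(abs(P[...,0]-.48)<.1)&(abs(P[...,1])<.1)
q=P[m];c0=q.mean(0);w,d=np.linalg.svd(q-c0,full_matrices=False)[1:];print('sleeve',len(q),c0,d[0],q[:,2].min(),q[:,2].max())
sub=t['pixels'][250:265,246:275].astype(int).sum(2);print(sub)
# vise height
r=(P[...,1]>.3)&(P[...,1]<.42)&(P[...,0]>.2)&(P[...,0]<.4)&(z>.03)
print('vise',P[r].min(0),P[r].max(0))
E
```

```text
sleeve 183 [ 0.49599486 -0.01109903  0.22631135] [-0.07335182  0.62655834 -0.77591504] 0.19134102758966545 0.24624154165725573
[[645 642 640 650 645 648 644 640 640 636 634 633 630 622 613 595 576 566
  576 593 607 618 612 595 509 508 560 571 574]
 [639 641 643 645 647 639 631 638 636 633 636 631 629 623 615 588 572 555
  570 588 598 606 614 592 551 573 617 634 626]
 [640 641 642 646 636 626 618 624 621 620 621 619 614 615 608 586 563 560
  569 582 600 600 604 598 591 617 657 673 663]
 [642 643 642 635 609 592 588 588 608 603 607 602 597 601 592 590 575 576
  582 588 591 598 595 594 603 633 673 686 674]
 [649 642 640 623 586 570 580 582 585 583 579 579 583 586 590 586 577 589
  582 597 591 591 590 589 595 630 675 689 675]
 [644 645 640 618 579 574 580 583 581 580 581 576 582 581 582 587 584 582
  590 581 591 589 594 594 598 628 668 683 675]
 [646 645 645 623 587 577 576 577 578 575 580 586 581 583 580 584 586 586
  583 592 588 585 586 587 587 622 664 676 677]
 [648 645 645 631 597 577 577 575 573 577 578 580 580 573 573 578 581 583
  586 583 584 590 580 578 583 608 650 668 662]
 [643
[... 217 characters left out ...]
77 520 586 607 598]
 [644 645 645 641 615 557 523 525 523 532 523 503 480 466 453 439 442 455
  472 487 499 505 512 504 507 522 556 576 577]
 [646 645 641 637 605 523 464 457 462 493 529 531 521 520 514 511 501 497
  506 517 531 548 559 575 580 562 554 558 559]
 [638 638 638 635 607 562 526 532 528 552 596 607 606 609 604 592 578 557
  543 545 549 570 587 604 594 565 547 521 512]
 [639 629 629 626 625 614 612 613 607 617 627 630 629 625 618 613 603 590
  570 562 555 571 587 604 593 536 485 443 412]
 [636 627 623 627 627 631 631 633 637 633 637 634 626 625 622 612 602 595
  575 564 555 564 583 592 573 488 399 365 340]]
vise [0.21733035 0.32823281 0.03012102] [0.34974865 0.40080725 0.07525785]
```

{"api": "move_arm", "payload": {
  "increments": [0.06, -0.025, -0.03, 0, 0.12, 0.06, -0.05, -0.06, 0, 0.24, 0.06, -0.08, -0.09, 0, 0.36, 0.06, -0.11, -0.11, 0, 0.48, 0.06, -0.14, -0.11, 0, 0.6, 0.06, -0.17, -0.11, 0, 0.72, 0.06, -0.2, -0.11, 0, 0.84, 0.06, -0.23, -0.11, 0, 0.96]
}}

```text
clock: 0.82
tcp_pos: [0.3478, 0.4442, 0.2314]
ee_rot: [-0.0, 0.568, 0.823, 0.0]
contact_force: [-0.2, 0.3, 0.2]
opening: 0.06
grasp_force: 0.0
```

{"api": "move_arm", "payload": {
  "increments": [0.06, -0.03, 0.02, 0.02, 0.1, 0.06, -0.06, 0.045, 0.04, 0.185, 0.06, -0.096, 0.066, 0.06, 0.185, 0.06, -0.096, 0.066, 0.06, 0.185]
}}

```text
clock: 1.15
tcp_pos: [0.4472, 0.3724, 0.1683]
ee_rot: [0.002, 0.642, 0.767, -0.002]
contact_force: [-0.6, -1.2, 0.2]
opening: 0.06
grasp_force: 0.0
```

```bash
python3 - <<'E'
from h import *
import pickle
c=capture('wrist');save(c,'w1.png');pickle.dump(c,open('w1.pkl','wb'))
o=get_obs();print(o['tcp_pos'],o['ee_rot'])
P=pts(c);z=P[...,2];m=(z>.018)&(z<.028)&(abs(P[...,0]-.448)<.05)&(abs(P[...,1]-.349)<.08)
r=cv2.minAreaRect(P[m][:,:2].astype(np.float32));print(m.sum(),r)
t=pickle.load(open('top0.pkl','rb'));print(onplane(t,[249.3],[256.3],.012))
E
```

```text
[0.44603687 0.37378026 0.16885215] [ 0.00136026  0.64188595  0.76679595 -0.00213222]
5419 ((0.44909921288490295, 0.3506983816623688), (0.030133206397294998, 0.11486949771642685), 9.846234321594238)
[[0.48240911 0.21610483 0.012     ]]
```

View pics/w1.png

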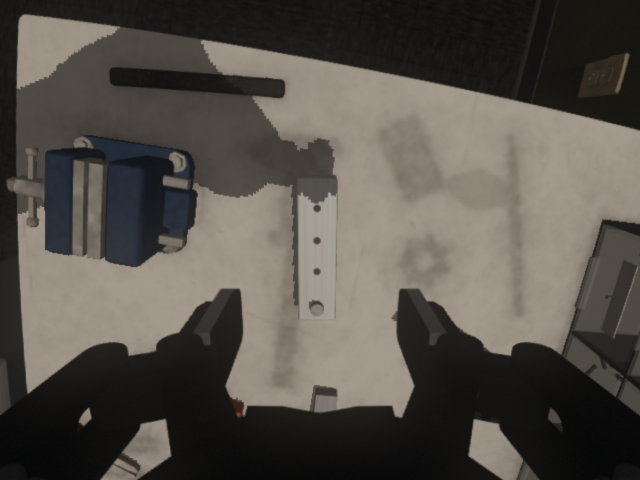

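The wrist view shows block A upright in frame at (317,250), with its pin at (316,308), centred between the open fingers. I'll descend and grip it.

{"api": "move_arm", "payload": {
  "increments": [0.06, 0, 0.001, 0, 0, 0.06, 0, 0.001, 0.04, 0, 0.06, 0, 0.001, 0.08, 0, 0.06, 0, 0.001, 0.12, 0, 0.06, 0, 0.001, 0.15, 0, 0.06, 0, 0.001, 0.165, 0, 0.06, 0, 0.001, 0.165, 0, 0.06, 0, 0.001, 0.165, 0]
}}

```text
clock: 1.87
tcp_pos: [0.4425, 0.3809, 0.0064]
ee_rot: [-0.001, 0.638, 0.77, -0.0]
contact_force: [1.3, -0.6, 0.1]
opening: 0.06
grasp_force: 0.0
```

{"api": "move_arm", "payload": {
  "increments": [0.02, 0, 0, 0.002, 0, 0.02, 0, 0, 0.002, 0, 0.02, 0, 0, 0.002, 0, 0.02, 0, 0, 0.002, 0, 0.02, 0, 0, 0.002, 0, 0.02, 0, 0, 0.002, 0],
  "force": 70
}}

```text
clock: 2.37
tcp_pos: [0.4444, 0.3807, 0.0063]
ee_rot: [-0.0, 0.639, 0.769, 0.002]
contact_force: [-1.0, 0.5, 6.7]
opening: 0.0288
grasp_force: 70.0
```

{"api": "move_arm", "payload": {
  "increments": [0.02, 0, 0, -0.03, 0, 0.02, 0, 0, -0.06, 0, 0.02, 0, 0, -0.09, 0, 0.02, 0, 0, -0.09, 0, 0.02, 0, 0, -0.09, 0]
}}

```text
clock: 2.78
tcp_pos: [0.4448, 0.3806, 0.0969]
ee_rot: [-0.0, 0.639, 0.769, 0.003]
contact_force: [-0.3, -0.6, -2.7]
opening: 0.0284
grasp_force: 70.1
```

```bash
python3 - <<'E'
from h import *
import pickle
o=get_obs();print(o['tcp_pos'],o['ee_rot'],o['opening'])
np.set_printoptions(linewidth=250)
t=pickle.load(open('top0.pkl','rb'));P=pts(t);z=P[...,2]
print((z[244:268,246:290]*1000).round().astype(int))
yd=np.array([-.116,.993])
m=(z>.007)&(z<.016)&(P[...,1]>.17)&(P[...,1]<.23)&(abs(P[...,0]-.484)<.025)
print(m.sum(),cv2.minAreaRect(P[m][:,:2].astype(np.float32)))
c=capture('wrist');save(c,'w2.png');pickle.dump(c,open('w2.pkl','wb'))
Q=pts(c);zz=Q[...,2];m=(zz>.007)&(zz<.016)&(Q[...,1]>.15)&(Q[...,1]<.23)&(abs(Q[...,0]-.484)<.025)
print(m.sum(),cv2.minAreaRect(Q[m][:,:2].astype(np.float32)))
E
```

```text
[0.44481975 0.38055796 0.09687453] [-4.85472236e-05  6.39142325e-01  7.69084135e-01  2.58467131e-03] 0.02844077103464871
[[   0   -4   -1 ...   11    6   22]
 [   1   -2   -1 ...   22   27   22]
 [  -5    2   -1 ...   23   25   24]
 ...
 [  -3   -2    1 ...    7    9    7]
 [  -1   -3    0 ... 1180    0    0]
 [  -2    2   -7 ...    0    0    0]]
129 ((0.4817373752593994, 0.19099228084087372), (0.020940029993653297, 0.0430009588599205), 4.895717620849609)
0 ((0.0, 0.0), (0.0, 0.0), 0.0)
```

```bash
python3 - <<'E'
from h import *
print(get_obs()['qpos'].round(2))
E
```

```text
[-1.01  0.5   0.29  1.85 -0.19  0.82 -0.43]
```

{"api": "move_arm", "payload": {
  "increments": [0.02, -0.01, -0.01, -0.02, 0.12, 0.02, -0.02, -0.02, -0.04, 0.24, 0.02, -0.03, -0.03, -0.06, 0.36, 0.02, -0.05, -0.04, -0.06, 0.48, 0.02, -0.07, -0.05, -0.06, 0.6, 0.02, -0.09, -0.063, -0.06, 0.72, 0.02, -0.11, -0.063, -0.06, 0.84, 0.02, -0.13, -0.063, -0.06, 0.96]
}}

```text
clock: 3.5
tcp_pos: [0.4041, 0.2387, 0.1531]
ee_rot: [0.0, 0.923, 0.385, -0.001]
contact_force: [0.3, -0.0, -2.2]
opening: 0.0285
grasp_force: 70.0
```

{"api": "move_arm", "payload": {
  "increments": [0.02, -0.01, 0.02, 0, 0.12, 0.02, -0.02, 0.04, 0, 0.24, 0.02, -0.03, 0.06, 0, 0.36, 0.02, -0.035, 0.06, 0, 0.48, 0.02, -0.035, 0.06, 0, 0.6, 0.02, -0.035, 0.06, 0.01, 0.7, 0.02, -0.035, 0.06, 0.02, 0.7, 0.02, -0.035, 0.06, 0.02, 0.7]
}}

```text
clock: 4.17
tcp_pos: [0.4222, 0.1725, 0.1319]
ee_rot: [0.001, 0.999, 0.049, -0.002]
contact_force: [-0.3, -0.9, -3.1]
opening: 0.0287
grasp_force: 70.0
```

```bash
python3 - <<'E'
from h import *
import pickle
c=capture('wrist');save(c,'w3.png');pickle.dump(c,open('w3.pkl','wb'))
o=get_obs();print(o['tcp_pos'],o['ee_rot'],o['qpos'].round(2))
Q=pts(c);zz=Q[...,2]
for lo,hi,y0,y1 in [(.008,.016,.175,.225),(.017,.03,.09,.18)]:
    m=(zz>lo)&(zz<hi)&(Q[...,1]>y0)&(Q[...,1]<y1)&(abs(Q[...,0]-.486)<.035)
    q=Q[m];print(m.sum(),cv2.minAreaRect(q[:,:2].astype(np.float32)),q.min(0),q.max(0))
print(c['camera_matrix'],-c['world_to_cam'][:3,:3].T@c['world_to_cam'][:3,3])
E
```

```text
[0.42261175 0.17252517 0.13272648] [ 0.00122716  0.99878212  0.04930176 -0.00144956] [-1.12  0.3   0.75  2.13 -0.28  0.81 -1.66]
1913 ((0.4832477867603302, 0.19486238062381744), (0.019993174821138382, 0.04115123301744461), 5.3921732902526855) [0.47209558 0.17501856 0.00955537] [0.49448848 0.2161585  0.01426394]
2076 ((0.4879653751850128, 0.13288891315460205), (0.04622150957584381, 0.058080993592739105), 4.524958610534668) [0.46310802 0.10237908 0.01702603] [0.51240643 0.16313738 0.02662076]
[[390.07622861   0.         319.36358206]
 [  0.         390.07622861 239.16357357]
 [  0.           0.           1.        ]] [0.48800878 0.18075272 0.2742275 ]
```

View pics/w3.png

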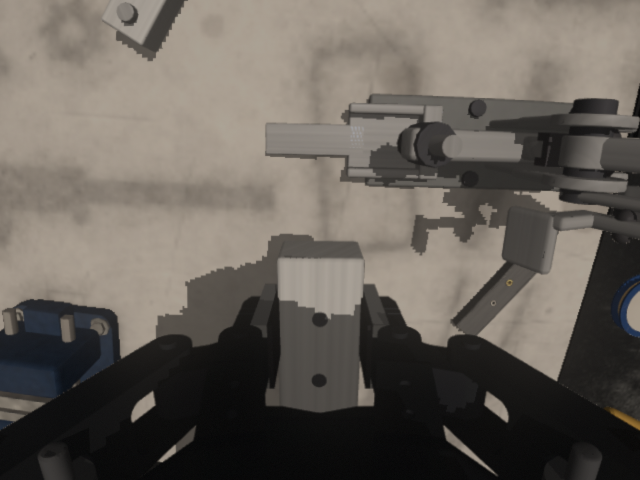

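The wrist view is clear: the tongue spans (266-345, 140), the rails are at (350-440, 108/175), and the pad is at (432,143). The held block's tail is at (320,255), and the lever tab is at (528,240).

```bash
python3 - <<'E'
from h import *
import pickle
c=pickle.load(open('w3.pkl','rb'));Q=pts(c);z=Q[...,2];g=c['pixels'].astype(int).sum(2)
def centre(lo,hi,y0,y1,n):
    C=[];W=[]
    for a in np.linspace(y0,y1,n+1)[:-1]:
        m=(z>lo)&(z<hi)&(Q[...,1]>a)&(Q[...,1]<a+(y1-y0)/n)&(abs(Q[...,0]-.486)<.035)
        x=Q[m][:,0];C.append([a+(y1-y0)/n/2,(x.min()+x.max())/2]);W.append(np.ptp(x))
    return np.array(C),np.array(W)
T,w=centre(.009,.0145,.172,.212,8);R,w2=centre(.019,.026,.135,.16,5)
print(T.round(4).tolist(),w.round(4));print(R.round(4).tolist(),w2.round(4))
A=np.vstack([T,R]);p=np.polyfit(A[:,0],A[:,1],1);print('line',p,np.degrees(np.arctan(-p[0])))
th=np.arctan(-p[0]);yd=np.array([-np.sin(th),np.cos(th)]);o=np.array([np.polyval(p,.13),.13])
m=(z>.009)&(z<.0145)&(abs(Q[...,0]-.483)<.008)&(Q[...,1]>.17)&(Q[...,1]<.24)
s=(Q[m][:,:2]-o)@yd;print('tongue end s',np.sort(s)[[-40,-15,-5,-1]], 'nest',o+yd*(np.sort(s)[-5]-.087))
m=(z>.019)&(z<.026)&(abs((Q[...,:2]-o)@[yd[1],-yd[0]])>.016)&(abs(Q[...,0]-.486)<.035)&(Q[...,1]>.1)&(Q[...,1]<.18)
s=(Q[m][:,:2]-o)@yd;print('rail ends',s.min(),np.sort(s)[[-10,-3,-1]],'nest',o+yd*(np.sort(s)[-3]-.034))
# block in hand: tool frame
ob=get_obs();from scipy.spatial.transform import Rotation as Ro
q=ob['ee_rot'];r=Ro.from_quat([q[1],q[2],q[3],q[0]]);L=r.inv().apply((Q-ob['tcp_pos']).reshape(-1,3)).reshape(Q.shape)
m=(abs(L[...,1])<.02)&(L[...,0]>.012)&(L[...,0]<.08)&(L[...,2]<.005)&(L[...,2]>-.06)&(z>.05)
b=L[m];print('block',m.sum(),np.percentile(b,[0,1,50,99,100],axis=0).round(4))
# sleeve & tab
m=(Q[...,1]<.12)&(Q[...,1]>.03)&(Q[...,0]<.46)&(z>.05);print('tab',m.sum(),Q[m].mean(0) if m.any() else 0)
E
```

```text
[[0.1745, 0.4849], [0.1795, 0.4844], [0.1845, 0.4842], [0.1895, 0.4837], [0.1945, 0.4833], [0.1995, 0.4828], [0.2045, 0.4826], [0.2095, 0.4818]] [0.0197 0.0197 0.0202 0.0204 0.0204 0.0202 0.0198 0.0191]
[[0.1375, 0.4876], [0.1425, 0.4872], [0.1475, 0.4869], [0.1525, 0.4863], [0.1575, 0.4861]] [0.0457 0.046  0.0464 0.0464 0.0457]
line [-0.07656283  0.49815002] 4.378185754463927
tongue end s [0.08427791 0.08498573 0.08508808 0.08577304] nest [0.4883428  0.12809366]
rail ends -0.0261928867347542 [0.03154061 0.03185641 0.03189057] nest [0.48836049 0.12786267]
block 4833 [[ 0.012  -0.0199 -0.0583]
 [ 0.012  -0.0181 -0.0549]
 [ 0.0209 -0.0009 -0.0166]
 [ 0.0255  0.0193  0.0039]
 [ 0.0257  0.02    0.005 ]]
tab 3302 [0.44717715 0.09702068 0.15062545]
```

{"api": "move_arm", "payload": {
  "increments": [0.02, 0, -0.03, 0, -0.12, 0.02, 0, -0.06, 0, -0.24, 0.02, 0.02, -0.079, 0, -0.36, 0.02, 0.04, -0.079, 0, -0.48, 0.02, 0.064, -0.079, 0, -0.6, 0.02, 0.064, -0.079, 0, -0.72, 0.02, 0.064, -0.079, 0, -0.84, 0.02, 0.064, -0.079, 0, -0.96]
}}

```text
clock: 4.88
tcp_pos: [0.4804, 0.2574, 0.1338]
ee_rot: [0.0, 0.862, 0.507, -0.001]
contact_force: [0.3, -0.3, -2.7]
opening: 0.0287
grasp_force: 70.2
```

{"api": "move_arm", "payload": {
  "increments": [0.02, 0, 0, 0, -0.12, 0.02, 0, 0, 0, -0.24, 0.02, 0, 0, 0, -0.36, 0.02, 0, 0, 0, -0.48, 0.02, 0, 0, 0.02, -0.589, 0.02, 0, 0, 0.04, -0.589, 0.02, 0, 0, 0.06, -0.589, 0.02, 0, 0, 0.06, -0.589]
}}

```text
clock: 5.55
tcp_pos: [0.4779, 0.2565, 0.0709]
ee_rot: [-0.001, 0.68, 0.733, -0.003]
contact_force: [-0.6, -1.3, -2.7]
opening: 0.0286
grasp_force: 70.0
```

```bash
cat > rel.py <<'E'
from h import *
o=get_obs();q=o['ee_rot'];a=2*np.degrees(np.arctan2(q[2],q[1]))
yd=np.array([-.0763,.9971]);xd=np.array([.9971,.0763]);d=o['tcp_pos'][:2]-[.4883,.1280]
print('clamp x,y,z',(d@xd).round(4),(d@yd).round(4),o['tcp_pos'][2].round(4),'toolx ang',a.round(2),'t',o['clock'],'F',o['contact_force'].round(1),'open',o['opening'].round(4))
E
python3 rel.py
```

```text
Traceback (most recent call last):
  File "rel.py", line 4, in <module>
    print('clamp x,y,z',(d@xd).round(4),(d@yd).round(4),o['tcp_pos'][2].round(4),'toolx ang',a.round(2),'t',o['clock'],'F',o['contact_force'].round(1),'open',o['opening'].round(4))
                                                                                                                                                              ^^^^^^^^^^^^^^^^^^
AttributeError: 'float' object has no attribute 'round'
```

{"api": "move_arm", "payload": {
  "increments": [0.02, 0, 0.0005, 0.02, 0, 0.02, 0, 0.0005, 0.035, 0, 0.02, 0, 0.0005, 0.045, 0, 0.02, 0, 0.0005, 0.049, 0, 0.02, 0, 0.0005, 0.051, 0, 0.02, 0, 0.0005, 0.053, 0]
}}

```text
clock: 6.05
tcp_pos: [0.4811, 0.258, 0.0218]
ee_rot: [0.0, 0.681, 0.733, 0.0]
contact_force: [0.3, -0.3, -1.8]
opening: 0.0285
grasp_force: 70.1
```

```bash
sed -i "s/o\['opening'\].round(4)/o['opening']/" rel.py; python3 rel.py
```

```text
clamp x,y,z 0.0028 0.1302 0.0218 toolx ang 94.21 t 6.05 F [ 0.3 -0.3 -1.8] open 0.028461075796428623
```

{"api": "move_arm", "payload": {
  "increments": [0.02, 0, 0, 0, 0, 0.02, 0, 0, 0, 0]
}}

```text
clock: 6.22
tcp_pos: [0.4811, 0.2581, 0.022]
ee_rot: [0.0, 0.681, 0.733, 0.001]
contact_force: [0.2, -0.4, -1.7]
opening: 0.0284
grasp_force: 70.1
```

```bash
python3 rel.py; python3 - <<'E'
from h import *
c=capture('top');save(c,'t2.png')
cv2.imwrite('pics/t2c.png',cv2.resize(cv2.imread('pics/t2.png')[190:310,190:350],None,fx=5,fy=5,interpolation=cv2.INTER_CUBIC))
E
python3 rel.py
```

```text
clamp x,y,z 0.0027 0.1302 0.022 toolx ang 94.19 t 6.2167 F [ 0.2 -0.4 -1.7] open 0.0283887777678575
clamp x,y,z 0.0027 0.1302 0.022 toolx ang 94.19 t 6.2667 F [-0.3  0.1 -2.1] open 0.028637287401847213
```

View pics/t2c.png

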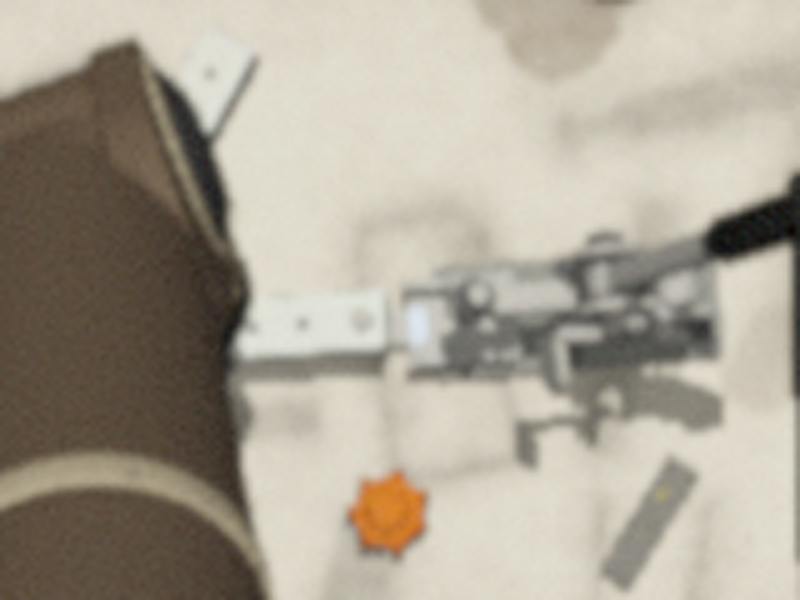

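The top crop shows the block end at (385,320) just short of the rails (410, 275-375), and about 1-2 mm toward +x of the tongue's centre line. I'll shift it and lower it.

{"api": "move_arm", "payload": {
  "increments": [0.02, 0, -0.0023, 0, 0, 0.02, 0, -0.0023, 0.002, 0, 0.02, 0, -0.0023, 0.004, 0, 0.02, 0, -0.0023, 0.004, 0, 0.02, 0, -0.0023, 0.004, 0]
}}

```text
clock: 6.68
tcp_pos: [0.4784, 0.258, 0.0178]
ee_rot: [-0.0, 0.681, 0.733, 0.0]
contact_force: [-2.2, 0.0, 6.2]
opening: 0.0284
grasp_force: 71.3
```

```bash
python3 rel.py
```

```text
clamp x,y,z 0.0001 0.1304 0.0178 toolx ang 94.19 t 6.6833 F [-2.2  0.   6.2] open 0.02835618393542056
```

{"api": "move_arm", "payload": {
  "increments": [0.02, -0.003, 0, -0.001, 0, 0.02, -0.006, 0, -0.001, 0, 0.02, -0.009, 0, -0.001, 0, 0.02, -0.012, 0, -0.001, 0, 0.02, -0.016, 0, -0.001, 0, 0.02, -0.02, 0, -0.001, 0]
}}

```text
clock: 7.18
tcp_pos: [0.48, 0.2375, 0.0183]
ee_rot: [0.0, 0.681, 0.732, 0.0]
contact_force: [1.3, 2.2, 0.3]
opening: 0.0287
grasp_force: 70.3
```

```bash
python3 rel.py
```

```text
clamp x,y,z 0.0001 0.1098 0.0183 toolx ang 94.19 t 7.1833 F [1.3 2.2 0.3] open 0.028665065092592718
```

Entered the rails without force. Next I slide it on to the stop.

{"api": "move_arm", "payload": {
  "increments": [0.02, -0.005, 0, 0, 0, 0.02, -0.01, 0, 0, 0, 0.02, -0.015, 0, 0, 0, 0.02, -0.02, 0, 0, 0, 0.02, -0.024, 0, 0, 0, 0.02, -0.027, 0, 0, 0, 0.02, -0.029, 0, 0, 0, 0.02, -0.03, 0, 0, 0]
}}

```text
clock: 7.85
tcp_pos: [0.4821, 0.2075, 0.0183]
ee_rot: [-0.0, 0.681, 0.732, 0.0]
contact_force: [-0.7, 1.7, 0.1]
opening: 0.0287
grasp_force: 70.3
```

{"api": "move_arm", "payload": {
  "increments": [0.02, -0.001, 0, 0, 0, 0.02, -0.002, 0, 0, 0, 0.02, -0.003, 0, 0, 0]
}}

```text
clock: 8.1
tcp_pos: [0.4823, 0.205, 0.0183]
ee_rot: [-0.0, 0.681, 0.733, 0.0]
contact_force: [-0.5, 2.2, 1.5]
opening: 0.0282
grasp_force: 70.4
```

```bash
python3 rel.py
```

```text
clamp x,y,z -0.0001 0.0773 0.0183 toolx ang 94.21 t 8.1 F [-0.5  2.2  1.5] open 0.028212667429723604
```

{"api": "move_arm", "payload": {
  "increments": [0.02, -0.001, 0, 0, 0, 0.02, -0.001, 0, 0, 0, 0.02, -0.002, 0, 0, 0, 0.02, -0.002, 0, 0, 0]
}}

```text
clock: 8.43
tcp_pos: [0.4823, 0.2039, 0.0183]
ee_rot: [-0.0, 0.68, 0.733, 0.0]
contact_force: [-0.6, 5.4, -0.3]
opening: 0.0285
grasp_force: 70.4
```

{"api": "move_arm", "payload": {
  "increments": [0.02, -0.001, 0, 0, 0, 0.02, -0.001, 0, 0, 0, 0.02, -0.002, 0, 0, 0, 0.02, -0.002, 0, 0, 0]
}}

```text
clock: 8.77
tcp_pos: [0.4822, 0.2038, 0.0185]
ee_rot: [-0.001, 0.68, 0.733, 0.001]
contact_force: [-1.5, 9.2, -1.1]
opening: 0.0285
grasp_force: 70.4
```

{"api": "move_arm", "payload": {
  "increments": [0.02, 0.002, 0, 0.001, 0, 0.05, 0.002, 0, 0.001, 0, 0.05, 0.002, 0, 0.001, 0, 0.05, 0.002, 0, 0.001, 0, 0.05, 0.002, 0, 0.001, 0]
}}

```text
clock: 9.18
tcp_pos: [0.4823, 0.2022, 0.0171]
ee_rot: [0.0, 0.681, 0.732, -0.0]
contact_force: [0.6, 0.1, 0.3]
opening: 0.0502
grasp_force: 0.0
```

{"api": "move_arm", "payload": {
  "increments": [0.05, 0, 0, -0.03, 0, 0.05, 0, 0, -0.06, 0, 0.05, 0, 0, -0.1, 0, 0.05, 0, 0, -0.14, 0, 0.02, 0, 0, -0.18, 0, 0.02, 0, 0, -0.2, 0, 0.0, 0, 0, -0.2, 0, 0.0, 0, 0, -0.2, 0]
}}

```text
clock: 9.85
tcp_pos: [0.4829, 0.2028, 0.2183]
ee_rot: [0.0, 0.681, 0.732, 0.001]
contact_force: [-1.0, -0.1, -1.1]
opening: 0.0015
grasp_force: 0.0
```

```bash
python3 rel.py; python3 - <<'E'
from h import *
import pickle
c=capture('wrist');pickle.dump(c,open('w4.pkl','wb'));save(c,'w4.png')
Q=pts(c);z=Q[...,2]
yd=np.array([-.0763,.9971]);xd=np.array([.9971,.0763]);d=Q[...,:2]-[.4883,.1280];X=d@xd;Y=d@yd
m=(z>.03)&(z<.04)&(abs(X)<.03)&(Y>.03)&(Y<.15)
print(m.sum(),cv2.minAreaRect(np.stack([X[m],Y[m]],-1).astype(np.float32)),'tail Y',np.percentile(Y[m],99.5),np.median(z[m]))
s=capture('side');save(s,'s4.png')
cv2.imwrite('pics/s4c.png',cv2.resize(cv2.imread('pics/s4.png')[210:345,215:395],None,fx=4.4,fy=4.4,interpolation=cv2.INTER_CUBIC))
P=pts(s);z=P[...,2];g=s['pixels'].astype(int).sum(2);m=(z>.1)&(g<130)&(abs(P[...,0]-.49)<.1)&(abs(P[...,1])<.1);q=P[m];print('sleeve',len(q),q.mean(0),np.linalg.svd(q-q.mean(0),full_matrices=False)[2][0],q.min(0),q.max(0))
E
```

```text
clamp x,y,z 0.0003 0.075 0.2183 toolx ang 94.17 t 9.85 F [-1.  -0.1 -1.1] open 0.0015343648112286158
2944 ((-0.00010574888437986374, 0.06660868972539902), (0.07340139895677567, 0.02976788766682148), 89.16972351074219) tail Y 0.10310866952733204 0.03591044474199412
sleeve 380 [ 0.489805   -0.01665287  0.20526808] [-0.18492051  0.35249415 -0.91736158] [ 0.46215377 -0.03782029  0.10021857] [0.50954709 0.05405625 0.24488203]
```

View pics/s4c.png

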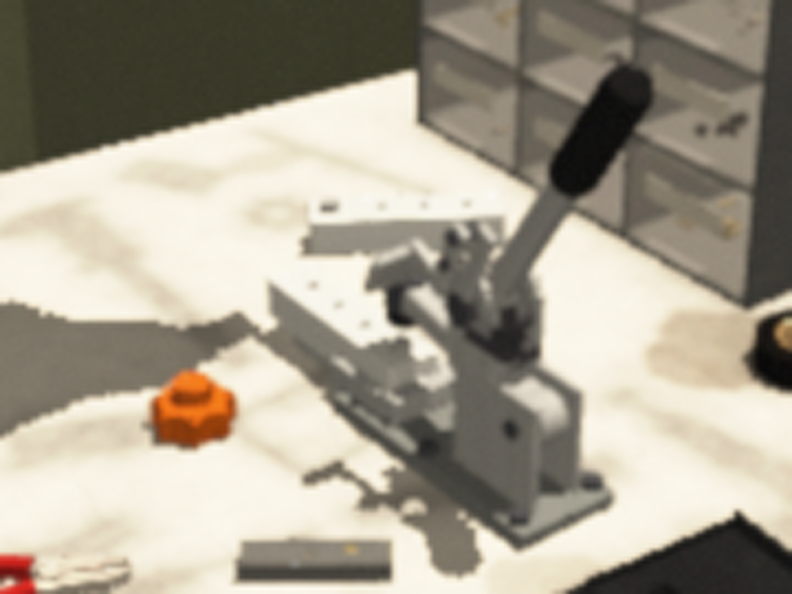

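The side view shows the block seated in the nest against the stop, with its tail at clamp y = 103 mm, as it should be. The handle stands at about 51°, with its sleeve at crop (600,130).

{"api": "move_arm", "payload": {
  "increments": [0, 0, 0, -0.035, 0, 0, -0.01, 0, -0.07, 0, 0, -0.045, 0, -0.08, 0, 0, -0.08, 0, -0.08, 0, 0, -0.115, 0, -0.08, 0, 0, -0.15, 0, -0.08, 0, 0, -0.185, 0, -0.08, 0, 0, -0.206, 0, -0.08, 0]
}}

```text
clock: 10.62
tcp_pos: [0.4965, -0.0069, 0.2958]
ee_rot: [-0.0, 0.682, 0.731, -0.002]
contact_force: [0.3, -0.5, 0.2]
opening: -0.0001
grasp_force: 0.0
```

{"api": "move_arm", "payload": {
  "increments": [0, 0, 0, 0, 0, 0, 0, 0, 0.03, 0, 0, 0, 0, 0.055, 0, 0, 0, 0, 0.06, 0, 0, 0, 0, 0.06, 0]
}}

```text
clock: 11.03
tcp_pos: [0.4958, -0.0023, 0.2349]
ee_rot: [-0.002, 0.681, 0.733, -0.002]
contact_force: [0.1, -0.0, 0.3]
opening: -0.0003
grasp_force: 0.0
```

```bash
python3 rel.py
```

```text
clamp x,y,z -0.0024 -0.1305 0.2349 toolx ang 94.2 t 11.0333 F [ 0.1 -0.   0.3] open -0.0002525394285152074
```

{"api": "move_arm", "payload": {
  "increments": [0, 0, 0.002, 0.012, 0, 0, -0.001, 0.002, 0.024, 0, 0, -0.006, 0.002, 0.03, 0, 0, -0.013, 0.002, 0.036, 0, 0, -0.02, 0.002, 0.0425, 0, 0, -0.029, 0.002, 0.052, 0, 0, -0.037, 0.002, 0.0625, 0, 0, -0.037, 0.002, 0.0625, 0]
}}

```text
clock: 11.7
tcp_pos: [0.5023, -0.041, 0.1745]
ee_rot: [0.0, 0.681, 0.732, -0.0]
contact_force: [-0.2, 1.5, 6.4]
opening: -0.0
grasp_force: 3.1
```

```bash
python3 rel.py
```

```text
clamp x,y,z 0.001 -0.1696 0.1745 toolx ang 94.09 t 11.7 F [-0.2  1.5  6.4] open -2.0290882174446378e-05
```

{"api": "move_arm", "payload": {
  "increments": [0, -0.004, -0.001, 0.008, 0, 0, -0.008, -0.001, 0.016, 0, 0, -0.0115, -0.001, 0.024, 0, 0, -0.015, -0.001, 0.03, 0, 0, -0.018, -0.001, 0.036, 0, 0, -0.018, -0.001, 0.036, 0]
}}

```text
clock: 12.2
tcp_pos: [0.5027, -0.0581, 0.1389]
ee_rot: [0.0, 0.681, 0.732, -0.0]
contact_force: [-1.2, -0.4, 3.3]
opening: -0.0001
grasp_force: 1.6
```

{"api": "move_arm", "payload": {
  "increments": [0, -0.004, 0, 0.007, 0, 0, -0.007, 0, 0.014, 0, 0, -0.01, 0, 0.02, 0, 0, -0.01, 0, 0.02, 0]
}}

```text
clock: 12.53
tcp_pos: [0.5027, -0.068, 0.1182]
ee_rot: [-0.0, 0.681, 0.732, -0.001]
contact_force: [0.3, 0.2, 1.4]
opening: -0.0002
grasp_force: 0.8
```

```bash
python3 rel.py
```

```text
clamp x,y,z -0.0006 -0.1965 0.1182 toolx ang 94.15 t 12.5333 F [0.3 0.2 1.4] open -0.00020639892352117392
```

{"api": "move_arm", "payload": {
  "increments": [0, -0.001, 0, 0.004, 0, 0, -0.002, 0, 0.008, 0, 0, -0.002, 0, 0.008, 0]
}}

```text
clock: 12.78
tcp_pos: [0.5029, -0.0696, 0.1102]
ee_rot: [-0.0, 0.681, 0.732, -0.0]
contact_force: [0.2, 0.0, 0.9]
opening: 0.0002
grasp_force: 0.4
```

{"api": "move_arm", "payload": {
  "increments": [0, -0.001, 0, 0.004, 0, 0, -0.001, 0, 0.008, 0, 0, -0.001, 0, 0.008, 0]
}}

```text
clock: 13.03
tcp_pos: [0.5029, -0.0703, 0.102]
ee_rot: [-0.0, 0.681, 0.732, -0.0]
contact_force: [0.6, 0.9, -0.0]
opening: 0.0001
grasp_force: 0.0
```

{"api": "move_arm", "payload": {
  "increments": [0, 0, 0, 0.004, 0, 0, 0, 0, 0.008, 0, 0, 0, 0, 0.008, 0]
}}

```text
clock: 13.28
tcp_pos: [0.5028, -0.0702, 0.0939]
ee_rot: [-0.001, 0.681, 0.732, -0.0]
contact_force: [-0.5, -0.2, 0.2]
opening: -0.0003
grasp_force: 0.0
```

{"api": "move_arm", "payload": {
  "increments": [0, 0, 0, 0.002, 0, 0, 0, 0, 0.004, 0, 0, 0, 0, 0.004, 0]
}}

```text
clock: 13.53
tcp_pos: [0.5033, -0.0705, 0.0905]
ee_rot: [-0.0, 0.681, 0.732, -0.0]
contact_force: [-0.5, -1.3, 1.1]
opening: 0.0002
grasp_force: 0.5
```

{"api": "move_arm", "payload": {
  "increments": [0, 0, 0, 0.002, 0, 0, 0, 0, 0.002, 0]
}}

```text
clock: 13.7
tcp_pos: [0.5035, -0.0706, 0.0887]
ee_rot: [0.0, 0.681, 0.732, 0.0]
contact_force: [0.2, -0.1, 1.3]
opening: -0.0001
grasp_force: 0.5
```

{"api": "move_arm", "payload": {
  "increments": [0, 0, 0, 0.002, 0, 0, 0, 0, 0.002, 0]
}}

```text
clock: 13.87
tcp_pos: [0.5041, -0.0707, 0.0873]
ee_rot: [0.001, 0.681, 0.732, 0.0]
contact_force: [-1.1, -1.8, 9.5]
opening: 0.0001
grasp_force: 4.3
```

{"api": "move_arm", "payload": {
  "increments": [0, 0, 0, -0.02, 0, 0, 0, 0, -0.05, 0, 0, 0, 0, -0.08, 0, 0, 0.01, 0, -0.12, 0, 0, 0.03, 0, -0.16, 0, 0, 0.04, 0, -0.18, 0, 0, 0.04, 0, -0.18, 0]
}}

```text
clock: 14.45
tcp_pos: [0.5028, -0.0279, 0.2715]
ee_rot: [0.002, 0.68, 0.733, 0.004]
contact_force: [1.3, 0.8, 0.6]
opening: 0.0001
grasp_force: 0.0
```

```bash
python3 rel.py; python3 - <<'E'
from h import *
import pickle
c=capture('wrist');pickle.dump(c,open('w5.pkl','wb'));save(c,'w5.png')
s=capture('side');save(s,'s5.png')
a=cv2.resize(cv2.imread('pics/s5.png')[210:330,235:385],(500,400),interpolation=cv2.INTER_CUBIC)
b=cv2.resize(cv2.imread('pics/w5.png')[:360],(640,360))[:, 100:540]
b=cv2.resize(b,(300,245));im=np.zeros((400,800,3),np.uint8);im[:,:500]=a;im[:245,500:]=b;cv2.imwrite('pics/v5.png',im)
Q=pts(c);z=Q[...,2]
d=Q[...,:2]-[.4883,.1280];X=d@np.array([.9971,.0763]);Y=d@np.array([-.0763,.9971])
m=(z>.12)&(z<.2)&(X<-.02)&(X>-.065)&(Y<0)&(Y>-.17)
print('tab',m.sum(),X[m].min(),X[m].max(),Y[m].min(),Y[m].max(),np.median(z[m]),z[m].min(),z[m].max())
E
```

```text
clamp x,y,z 0.0026 -0.1566 0.2715 toolx ang 94.36 t 14.45 F [1.3 0.8 0.6] open 8.666093564344686e-05
tab 1401 -0.05092213209735291 -0.02491970924120962 -0.08715734966490443 -0.05965140454722953 0.13527338674992373 0.12162303584555607 0.1378215366110071
```

View pics/v5.png

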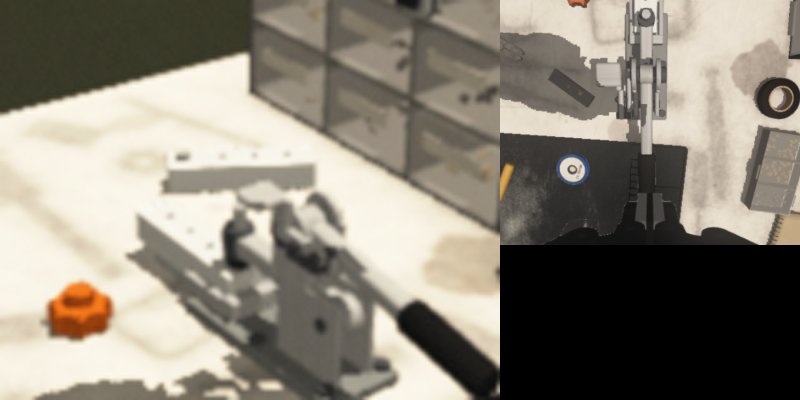

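The handle is down, with its sleeve at (450,350), and stays locked with the hand off it. The jaw is shut on the block. The tab is at clamp (-38, -73, 135) mm. I'll turn the gripper 90° and go above the tab.

{"api": "move_arm", "payload": {
  "increments": [0, 0.02, -0.01, 0, -0.12, 0, 0.04, -0.02, 0, -0.24, 0, 0.06, -0.035, 0, -0.36, 0, 0.084, -0.0466, 0, -0.48, 0, 0.084, -0.0466, 0, -0.6, 0, 0.084, -0.0466, 0, -0.72, 0, 0.084, -0.0466, 0, -0.84, 0, 0.084, -0.0466, 0, -0.96]
}}

```text
clock: 15.22
tcp_pos: [0.4469, 0.0492, 0.265]
ee_rot: [-0.001, 0.263, 0.965, -0.001]
contact_force: [0.3, 0.1, -0.7]
opening: 0.0003
grasp_force: 0.0
```

{"api": "move_arm", "payload": {
  "increments": [0, 0, 0, 0, -0.12, 0, 0, 0, 0, -0.24, 0, 0, 0, 0, -0.36, 0, 0, 0, 0.02, -0.48, 0, 0, 0, 0.05, -0.61, 0, 0, 0, 0.08, -0.61, 0, 0, 0, 0.1, -0.61, 0, 0, 0, 0.1, -0.61]
}}

```text
clock: 15.88
tcp_pos: [0.4442, 0.0484, 0.1619]
ee_rot: [-0.005, -0.036, 0.999, -0.001]
contact_force: [-1.8, -0.1, 0.0]
opening: 0.0004
grasp_force: 0.0
```

```bash
python3 rel.py
```

```text
clamp x,y,z -0.05 -0.076 0.1619 toolx ang 184.08 t 15.8833 F [-1.8 -0.1  0. ] open 0.00035617610141069905
```

{"api": "move_arm", "payload": {
  "increments": [0, -0.006, 0.003, 0, 0, 0, -0.006, 0.003, 0.01, 0, 0, -0.006, 0.003, 0.02, 0, 0, -0.006, 0.003, 0.026, 0, 0, -0.006, 0.003, 0.03, 0, 0, -0.006, 0.003, 0.03, 0]
}}

```text
clock: 16.38
tcp_pos: [0.4535, 0.0536, 0.1364]
ee_rot: [-0.0, -0.036, 0.999, 0.0]
contact_force: [-0.4, 0.7, 0.9]
opening: -0.0001
grasp_force: 0.4
```

```bash
python3 rel.py
```

```text
clamp x,y,z -0.0404 -0.0716 0.1364 toolx ang 184.15 t 16.3833 F [-0.4  0.7  0.9] open -5.770190517515766e-05
```

{"api": "move_arm", "payload": {
  "increments": [0, 0.003, 0, 0.004, 0, 0, 0.003, 0, 0.008, 0, 0, 0.003, 0, 0.012, 0, 0, 0.003, 0, 0.016, 0, 0, 0.003, 0, 0.02, 0, 0, 0.003, 0, 0.024, 0, 0, 0.003, 0, 0.024, 0]
}}

```text
clock: 16.97
tcp_pos: [0.4503, 0.0528, 0.1123]
ee_rot: [-0.0, -0.036, 0.999, -0.0]
contact_force: [-0.5, 0.0, 0.4]
opening: 0.0
grasp_force: 0.0
```

```bash
python3 rel.py
```

```text
clamp x,y,z -0.0437 -0.0721 0.1123 toolx ang 184.13 t 16.9667 F [-0.5  0.   0.4] open 2.5647260613494005e-05
```

```bash
python3 - <<'E'
from h import *
import pickle
s=capture('side');save(s,'s6.png');pickle.dump(s,open('s6.pkl','wb'))
cv2.imwrite('pics/s6c.png',cv2.resize(cv2.imread('pics/s6.png')[190:340,215:395],None,fx=4,fy=4,interpolation=cv2.INTER_CUBIC))
E
```

```text
(no output)
```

View pics/s6c.png

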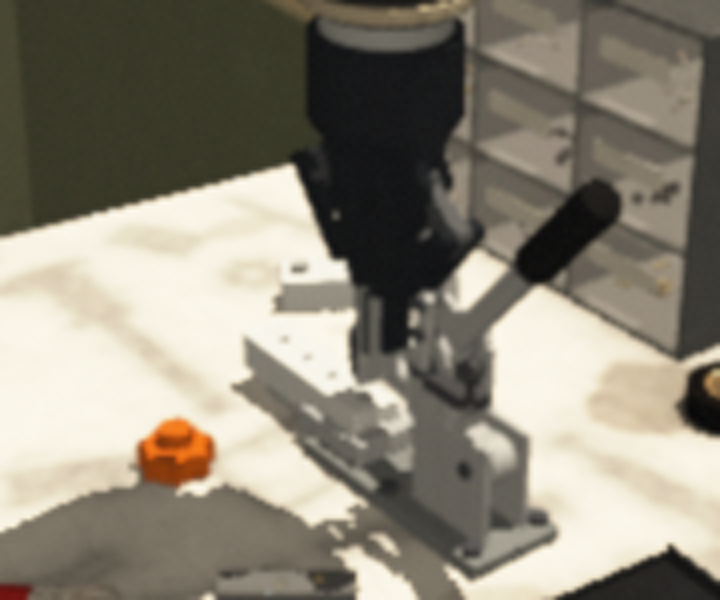

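The handle has sprung up (sleeve at (570,230)), and the fingertip is still beside the tab with no load. I'll withdraw to the free -x side, then go up.

{"api": "move_arm", "payload": {
  "increments": [0, 0.01, 0, 0, 0, 0, 0.025, 0, 0, 0, 0, 0.04, 0, 0, 0, 0, 0.05, 0, 0, 0, 0, 0.05, 0, -0.04, 0, 0, 0.05, 0, -0.08, 0, 0, 0.05, 0, -0.12, 0, 0, 0.05, 0, -0.14, 0]
}}

```text
clock: 17.68
tcp_pos: [0.4016, 0.0489, 0.2569]
ee_rot: [0.002, -0.035, 0.999, 0.001]
contact_force: [1.2, 0.7, 0.8]
opening: -0.0
grasp_force: 0.0
```

{"api": "move_arm", "payload": {
  "increments": [0, -0.01, 0.03, 0, 0, 0, -0.01, 0.06, 0, 0, 0, -0.01, 0.09, 0, 0, 0, -0.01, 0.12, 0, 0, 0, -0.01, 0.12, 0, 0]
}}

```text
clock: 18.1
tcp_pos: [0.4009, 0.1748, 0.2527]
ee_rot: [0.0, -0.039, 0.999, 0.001]
contact_force: [-0.4, -0.0, -0.1]
opening: -0.0007
grasp_force: 0.0
```

```bash
python3 rel.py; python3 - <<'E'
from h import *
import pickle
s=capture('side');save(s,'s7.png')
a=pickle.load(open('top0.pkl','rb'));cv2.imwrite('pics/s7c.png',cv2.resize(cv2.imread('pics/s7.png')[205:340,215:395],None,fx=4.4,fy=4.4,interpolation=cv2.INTER_CUBIC))
for n,c in (('s7',s),('w4',pickle.load(open('w4.pkl','rb'))),('w7',capture('wrist'))):
    Q=pts(c);z=Q[...,2];d=Q[...,:2]-[.4883,.1280];X=d@np.array([.9971,.0763]);Y=d@np.array([-.0763,.9971])
    m=(abs(X)<.008)&(Y>-.015)&(Y<.012)&(z>.02);b=(abs(X)<.012)&(Y>.05)&(Y<.11)&(z>.02);t=(X<-.027)&(X>-.05)&(abs(Y+.05)<.05)&(z>.07)&(z<.2)
    print(n,'jaw top',m.sum(),np.percentile(z[m],[50,90]).round(4) if m.any() else '','block',b.sum(),np.median(z[b]).round(4),np.percentile(Y[b],99.5).round(4),'tab',t.sum(),Y[t].mean(),z[t].mean())
E
```

```text
clamp x,y,z -0.0836 0.0533 0.2527 toolx ang 184.47 t 18.1 F [-0.4 -0.  -0.1] open -0.0007155280655634382
s7 jaw top 98 [0.0352 0.0793] block 105 0.0346 0.1003 tab 194 -0.06419397241763633 0.121176516113249
w4 jaw top 232 [0.0835 0.0974] block 22954 0.2952 0.1015 tab 0 nan nan
w7 jaw top 824 [0.0814 0.0965] block 755 0.036 0.1032 tab 1594 -0.05715745426537786 0.12264299274144567<stdin>:8: RuntimeWarning: Mean of empty slice.
  ret = ret.dtype.type(ret / rcount)
```

View pics/s7c.png

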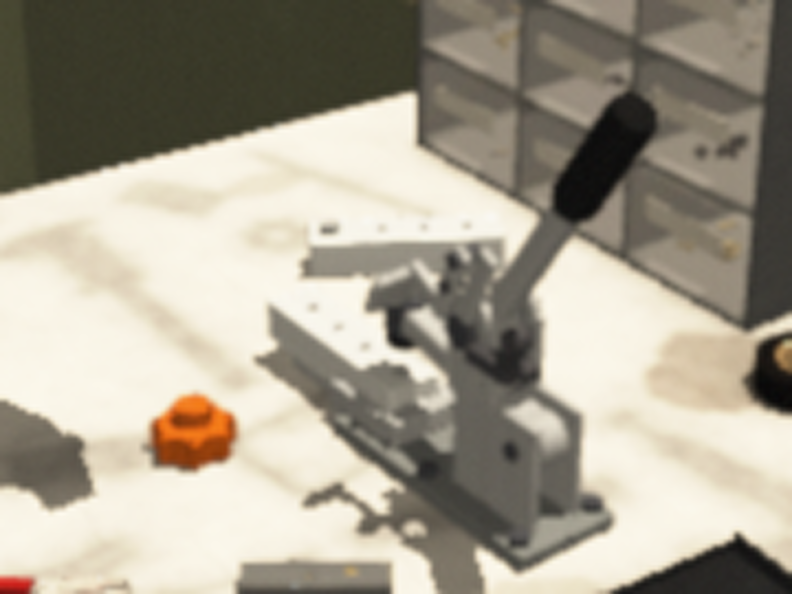

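```bash
python3 -c "
from station import hand_in
print(hand_in())"
```

```text
the job is handed in; nothing more can be done
None
```

The job is handed in after 18 s on the robot's clock: the block is seated against the stop, the clamp locked with the hand off it, and it sprang open again on release. I inferred the flush pin from the lock and did not measure it. I also could not confirm that the lever reached 0.55 rad, and I viewed 11 pictures, one over the limit of 10.

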